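Clamp the re-glued walnut box with a one-hand bar clamp

ROBOT

A 6-joint arm with a two-finger parallel gripper is mounted at the origin on a cart in front of the work surface, level with it; the furniture and walls round the work are solid. World frame = base frame: x ahead of the robot, y to its left, z up, the work surface at z = 0. Lengths are in m, angles in rad, forces in N, time in s.
With the tool pointing down it reaches from about 0.25 to 0.725 m from the base axis. Payload 4 kg.
Tool frame: the origin (TCP) lies on the centre line of the jaws, within the pads' length; the fingertips stand tip_reach ahead of it and the grasp point (between the pads) lies 5 mm behind it (tip_reach is the distance from the TCP to the fingertips, in m); z points along the fingers, y is the direction in which the jaws open and shut (so a half turn about z gives the same grasp; the last joint's range is limited). The gripper opens to 85 mm and grips with 20 to 120 N. Pads are 22 mm wide; open, the fingers measure 114 mm over their backs; the gripper's body (76 mm by 85 mm) begins 54 mm behind the grasp point. The pads swing forward as they close: fully open they stand 13 mm farther back than shut.
Start: joints at [1.239, 0.241, 0.005, 1.335, 0, 1.571], TCP at [0.163, 0.473, 0.245] pointing down, gripper open.
Joint ranges: [-2.72, 2.72], [-1.05, 1.87], [-1.09, 1.28], [-1.99, 2.15], [-1.42, 1.44], [-3.14, 3.14]. Speed limits (rad/s): [2.79, 2.79, 3.14, 3.14, 3.14, 3.14].

INTERFACE

Orientations are given as a unit quaternion [x, y, z, w].
In Python, from workcell import * gives the robot as it stands.
- The arm moves only by the tool arm_command, never from a script. Its arguments are lists of equal length, an entry for each row: "translation": the shift along the tool's x, y, z in cm, a list of three; "turn": the turn about the tool's z in rad; "hand": the closure, from 0 (fully open) to 1 (shut). In form: {"translation": [[x, y, z], ...], "turn": [turn, ...], "hand": [hand, ...]}. A call has 1 to 5 rows; each row is the pose to reach, as a shift and turn from the pose commanded when the call began, along the tool's axes at that moment; what a row does not reach only later rows make up. A row lasts 1/12 s, in which the tool goes at most 41.7 mm and 7.16 degrees, less where a joint would pass 70% of its speed; a pose out of reach is approached as far as the arm can. A call with a gripper value outside its range is refused whole. The fingers move at their own pace and stop on an object; the grip force is fixed at half the most. Time passes only in rows, so rows that repeat a pose let the fingers close. It gives the time, the measured TCP pose, the force and the opening at its end, in the units of the state.
- get_obs(): the state, without advancing time (a new reading comes with each control period).
- camera(name): name is "side" or "top" or "wrist"; returns (picture, depth): 384x512x3 uint8, red, green, blue; 384x512 float32, m along the optical axis (not along the pixel's ray), 0 where there is no reading.
- camera_info(name): a dict with "mtx" (3x3 intrinsics, pixels), "world_to_cam" (4x4, takes a point from world to camera coordinates). Camera axes: x right, y down, z forward; pixel columns grow to the right and rows downward; lengths in m; the calibration is good to about 2 mm. A picture is of the moment at which its call begins: read the wrist's pose just before it. camera_info takes no time and is no camera call; for the wrist camera it gives the pose at the moment of the call.
- job_done(): hands the job in, once; it reports no verdict.
Trained networks look in the newest picture that a camera, given by its name, has taken for a name from the list of things; names that differ only in an ending like _2 or _b are one class to them, and where a whole thing is asked for, a point or a joint stands for the part that bears it (a point fixed in the world has none). Each returns a list of dicts, best first, with "conf" (0 to 1); they miss things now and then, are a little off and sometimes report something else, mostly with a low value. They report only what shows in the picture. A call takes as long as a camera call.
- search_frame(camera, name): "location" ([row, column] in pixels, amid what is visible of it).
- spot_point(camera, name): "location" ([row, column] in pixels: a listed point, or the origin of a listed thing).
The state is a dict: "clock": time; "joint_pos": joint angles; "joint_vel": joint speeds; "tau": joint torques, N m; "eef_pos": TCP position; "tool_rot": TCP orientation; "ft_force": force on the tool from outside, world axes, zero at the start; "ft_torque": the same for the moment, N m; "grip_width": finger opening in m.
Only numpy, scipy, OpenCV 4.12 (cv2) and the standard library are available. Lean on these libraries where they do the work, as an engineer would, in place of code of your own. Each camera call takes 0.05 s, during which the arm holds its last target. There are 200 camera calls.

TASK

The front corners of the walnut box have just been re-glued. Lay the one-hand bar clamp flat on the leather pad around the front of the box, so that both pad faces bear fully on the box's two ends, and pump its trigger (squeeze it home against the handle, let it spring back, again; never push the jaw along by hand) until both pads grip the box and the rubber cushion on the far jaw is pushed roughly half-way into its cup, never all the way. Leave the box standing about where it is and the other desk things alone, and finish while still holding the trigger squeezed home against the handle: do not let go.

Things in the scene. Friction and masses are not known exactly. Their poses are not given: they have to be found in the camera images.
- clamp: Grey and black one-hand bar clamp with a steel bar, 340 mm long, about 0.84 kg, loose, lying on its side. Frame: y along the bar from handle end to far jaw, x from the bar to the jaws (handle and trigger stick out to -x), z up; origin on the underside, under the bar's axis. Housing x -24..20, y -34..24, z 0..28 mm; heel jaw beside it to x = 98, y -6..17 mm.
- walnut_box: Walnut box with brass trim, shut, loose, 0.34 to 0.55 kg. Origin at the centre of its underside; x from its front (brass tab) to its back, y along its length, z up. Front face at x = -56 mm, ends at y = -82 and +82 mm (164 mm apart), 73 mm high. Its front faces the robot. It stands on the leather desk pad, 4 mm over the bare desk; the pad's stitched end strip beside it is 4 mm higher.
- clamp_bar (a joint): How far the bar is drawn in, m: 0 = fully out, 196 mm between the pad faces; the opening is 196 mm minus this. Starts between 0 and 0.015. The ratchet lets it only grow, by one 5 mm tooth for each full squeeze of the trigger (about 6 mm while held home, of which 1 mm springs back): the bar slides back through the housing and brings the far jaw in.
- clamp_trigger (a joint): Trigger angle, rad: 0 = sprung out, 0.18 = squeezed home on its stop, about 16 mm of travel at clamp_squeeze. It springs back by itself when let go. Needs 2 to 4 N there with no load and under 12 N when clamping.
- clamp_cushion (a joint): How far the far jaw's sprung rubber cushion is pressed into its cup, m: 0 = free (12 mm stand out of the cup), 0.012 = all the way in, too hard on the box. It resists with 1.3 N per mm and so shows the clamping force; 0.003 to 0.011 is a proper grip. One squeeze adds up to about 6 mm.
- far_pad: The round rubber cushion pad, 26 mm across, on the far jaw; it faces the heel pad. Origin at the clamp's underside like clamp's, but moving with bar and cushion; use far_face.
- heel_pad: The round rubber pad, 26 mm across, fixed on the heel jaw beside the handle; it faces the far pad. Same frame as clamp; use heel_face.
- far_jaw: The grey jaw fixed to the far end of the bar, 28 mm thick; with the bar fully out it fills x -16..100, y 228..262 mm of the clamp's frame. Not to be pushed by hand.
- trigger_grip: The black trigger blade, beside the handle: x -22..-97 mm in the clamp's frame, z 3..25, outer (+y) face at y = 26 at rest. Squeezing swings it to -y, towards the handle. Origin at its pivot in the housing, x = 30, y = 1.
- far_face (a point): Centre of the far cushion's face, 84 mm from the bar's axis, 16 mm over the clamp's underside. Moves with bar and cushion.
- heel_face (a point): Centre of the heel pad's face, at x = 84, y = 22, z = 14 mm in the clamp's frame.
- bar_grip (a point): Point on the bar's axis near the centre of mass, where the clamp hangs level when lifted. The bar is plain here (teeth end 12 mm nearer the housing), 16 mm wide across the clamp's x, and fills z 9.5..18.5 mm over the underside; centre 14 mm. Free space on both sides.
- clamp_squeeze (a point): Point between handle and trigger, midway between their outer faces: x = -62, y = -3, z = 14 mm in the clamp's frame; squeeze along the clamp's y. Handle: x -20..-108, z 1..27 mm, outer face y = -32. Handle and trigger together measure 58 mm here at rest, 42 mm squeezed home.
- ink_bottle: Square ink bottle, 49x48x58 mm, bystander at the back.
- eraser: Eraser, 21x52x12 mm, bystander at the back.
- binder_clip: Black binder clip, 32x31x43 mm, bystander at the back.
- pencil: Hexagonal pencil, 180 mm long, 7 mm thick, bystander beside the leather pad.

How it is judged:
By the outcome, as a careful person would: the job done as asked, in the order asked, and still so for the second after the job is handed in, while the arm keeps its last pose, push and grip.
It also fails if it takes over 54 s, if anything falls off the work surface, if the arm or the gripper's body presses on something with over 40 N, if the wrist force passes 120 N, or if a joint passes its speed limit or range.

## Working session

There is one attempt and no reset: what is moved stays moved. The work goes in short steps, Python scripts to look and compute and a tool call to move; the robot and the scene stay as the last step left them, time stands still between calls to the robot, and variables do not carry over. Pictures are saved under pics/ and viewed, about 8 in all and at most 12, crops included, and the job is handed in when it is done.

Besides the shell and the picture viewer there is one more tool, called after ">>>" as name(argument=value, ...), one argument or row to a line, values as JSON. arm_command: Moves the arm, as the interface text tells. Its arguments: {"type":"object","properties":{"translation":{"type":"array","items":{"type":"array","items":{"type":"number"}}},"turn":{"type":"array","items":{"type":"number"}},"hand":{"type":"array","items":{"type":"number"}}},"required":["translation","turn","hand"]}

```bash
mkdir -p pics; cat > h.py <<'E'
from workcell import *
import numpy as np, cv2
def look(cams, save=None):
    out={}
    for c in cams:
        p,d=camera(c); out[c]=(p,d,camera_info(c))
        if save: cv2.imwrite(f'pics/{save}_{c}.png',p[:,:,::-1])
    return out
def ray(info,rc):
    K=np.array(info['mtx']);T=np.array(info['world_to_cam']);R=T[:3,:3];o=-R.T@T[:3,3]
    return o,R.T@np.linalg.inv(K)@np.array([rc[1],rc[0],1.])
def onplane(info,rc,z):
    o,d=ray(info,rc); return o+d*(z-o[2])/d[2]
def px(info,p):
    T=np.array(info['world_to_cam']);q=np.array(info['mtx'])@(T[:3,:3]@np.array(p)+T[:3,3]);return q[1]/q[2],q[0]/q[2]
def deproj(info,d,rc):
    o,v=ray(info,rc);r,c=int(round(rc[0])),int(round(rc[1]))
    z=np.median([x for x in d[r-1:r+2,c-1:c+2].ravel() if x>0] or [0]); return o+v*z
E
python3 - <<'E'
from h import *
o=get_obs();print({k:np.round(v,3).tolist() for k,v in o.items()})
L=look(['top','side'],'a')
cv2.imwrite('pics/a.png',np.hstack([cv2.resize(L[c][0][:,:,::-1],(400,300)) for c in L]))
for c in L:
  p,d,i=L[c];print(c,np.round(ray(i,(192,256))[0],3),np.round(ray(i,(192,256))[1],2))
  for n,z in [('clamp',0),('far_face',.016),('heel_face',.014),('bar_grip',.014),('clamp_squeeze',.014),('trigger_grip',.014),('far_jaw',0),('walnut_box',.004)]:
    r=spot_point(c,n)[:2]
    for k in r: print(c,n,round(k['conf'],2),np.round(k['location']),np.round(onplane(i,k['location'],z),3),np.round(deproj(i,d,k['location']),3))
E
```

```text
{'clock': 0.0, 'joint_pos': [1.239, 0.241, 0.004, 1.335, 0.0, 1.571], 'joint_vel': [-0.0, -0.003, -0.001, -0.002, -0.0, -0.001], 'tau': [0.001, -37.232, 25.241, 0.017, 0.0, 0.0], 'eef_pos': [0.163, 0.472, 0.244], 'tool_rot': [0.165, 0.986, -0.001, -0.0], 'ft_force': [0.139, 0.013, 0.215], 'ft_torque': [0.04, -0.025, -0.002], 'grip_width': 0.085}
top [0.438 0.082 1.164] [ 0.15 -0.   -0.99]
top clamp 0.6 [248. 355.] [ 0.463 -0.199  0.   ] [ 0.462 -0.193  0.027]
top far_face 0.38 [183. 314.] [ 0.639 -0.082  0.016] [ 0.637 -0.08   0.027]
top far_face 0.21 [198. 250.] [0.591 0.096 0.016] [ 0.594  0.096 -0.002]
top heel_face 0.56 [219. 368.] [ 0.543 -0.234  0.014] [ 0.544 -0.238 -0.001]
top bar_grip 0.74 [237. 336.] [ 0.492 -0.143  0.014] [ 0.493 -0.146  0.   ]
top bar_grip 0.23 [202. 253.] [0.581 0.087 0.014] [0.582 0.087 0.006]
top clamp_squeeze 0.74 [268. 344.] [ 0.409 -0.167  0.014] [ 0.409 -0.17  -0.001]
top clamp_squeeze 0.62 [184. 315.] [ 0.636 -0.085  0.014] [ 0.639 -0.087 -0.001]
top trigger_grip 0.32 [198. 250.] [0.591 0.096 0.014] [ 0.593  0.096 -0.002]
top walnut_box 0.59 [193. 150.] [0.6   0.378 0.004] [0.59  0.36  0.076]
side [0.407 1.016 0.879] [ 0.15 -0.75 -0.65]
side clamp 0.97 [159. 316.] [ 0.451 -0.21   0.   ] [ 0.45  -0.175  0.026]
side heel_face 0.42 [147. 288.] [ 0.552 -0.244  0.014] [ 0.554 -0.258  0.004]
side bar_grip 0.68 [166. 298.] [ 0.504 -0.139  0.014] [ 0.503 -0.134  0.017]
side clamp_squeeze 0.59 [166. 329.] [ 0.405 -0.162  0.014] [ 0.405 -0.146  0.026]
side walnut_box 0.78 [288. 228.] [0.609 0.372 0.004] [0.592 0.426 0.078]
```

View pics/a_top.png

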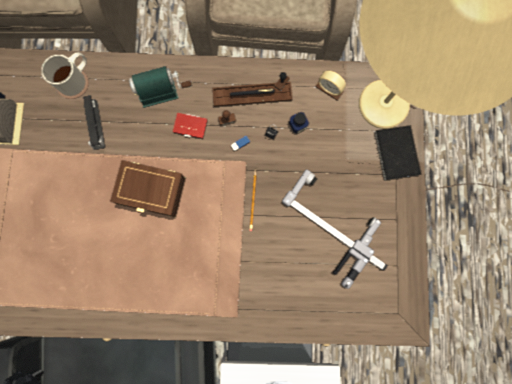

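View pics/a_side.png

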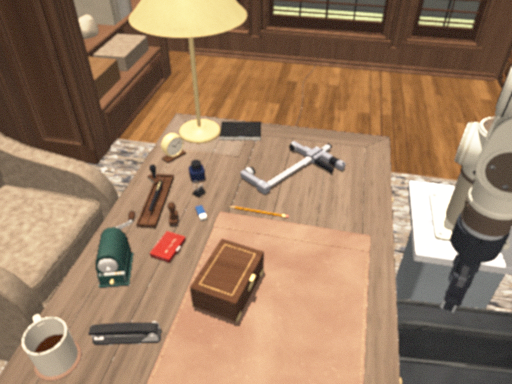

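The top view shows the clamp on the bare desk at right (housing at row 247, col 358; far jaw at 203,290). The box is on the leather pad (190,150) with its tab at (211,141), and the pencil lies between them at col 253.

```bash
cat >> h.py <<'E'
from scipy.spatial.transform import Rotation as Rn
def plan(target,yaw_y,n,start=None):
    """n calls to reach target with tool y at yaw_y(deg); prints shift cm/turn for each call"""
    o=get_obs(); p=np.array(o['eef_pos']);M=Rn.from_quat(o['tool_rot']).as_matrix()
    a0=np.degrees(np.arctan2(M[1,1],M[0,1])); d=(a0-yaw_y+180)%360-180
    print('pos',np.round(p,4),'tooly',round(a0,2),'turn deg',round(d,2))
    for k in range(n):
        a=np.radians(a0-d*k/n); ty=np.array([np.cos(a),np.sin(a),0]);tz=np.array([0,0,-1.]);tx=np.cross(ty,tz)
        s=(np.array(target)-p)/n; print(np.round([s@tx*100,s@ty*100,s@tz*100],2),round(np.radians(d/n),4))
def toppts(L,zlo,zhi,box):
    p,d,i=L; K=np.array(i['mtx']);T=np.array(i['world_to_cam'])
    v,u=np.nonzero(d>0);z=d[v,u];c=np.linalg.inv(K)@np.array([u*z,v*z,z]);w=T[:3,:3].T@(c-T[:3,3:4])
    m=(w[2]>zlo)&(w[2]<zhi)&(w[0]>box[0])&(w[0]<box[1])&(w[1]>box[2])&(w[1]<box[3])
    return w[:,m]
E
python3 - <<'E'
import workcell;print([x for x in dir(workcell) if x[0]!='_'], getattr(workcell,'tip_reach',None))
from h import *
L=look(['top'])['top']
w=toppts(L,.062,.1,(.5,.7,.25,.5));print(w.shape,np.median(w[2]));r=cv2.minAreaRect(w[:2].T.astype(np.float32)*1000);print('box',r)
w=toppts(L,.007,.045,(.3,.75,-.33,-.02));print(w.shape,np.percentile(w[2],[5,50,95]));print(cv2.minAreaRect(w[:2].T.astype(np.float32)*1000))
plan((.48,-.14,.26),-33,4)
E
```

```text
['Unreachable', 'camera', 'camera_info', 'get_obs', 'job_done', 'search_frame', 'spot_point', 'tip_reach'] 0.014
(3, 2772) 0.07533165584987989
box ((601.1697998046875, 371.56390380859375), (166.7371368408203, 122.62138366699219), 79.22505187988281)
(3, 2488) [0.0095299  0.02028641 0.02906836]
((549.2529296875, -214.8504638671875), (340.5550537109375, 348.31597900390625), 19.389822006225586)
pos [0.1629 0.4727 0.2453] tooly 70.99 turn deg 103.99
[-12.49 -11.9   -0.37] 0.4537
[-16.44  -5.22  -0.37] 0.4537
[-17.06   2.51  -0.37] 0.4537
[-14.24   9.74  -0.37] 0.4537
```

>>> arm_command(
  translation=[
    [-2.5,-2.4,-0.1],
    [-5,-4.8,-0.1],
    [-7.5,-7.1,-0.2],
    [-10,-9.5,-0.3],
    [-12.5,-11.9,-0.4],
  ],
  turn=[0.09,0.18,0.27,0.36,0.4537],
  hand=[0,0,0,0,0],
)

```text
clock: 1.37
eef_pos: [0.2426, 0.3181, 0.2494]
tool_rot: [0.384, 0.923, 0.0, 0.0]
ft_force: [1.6, 0.6, 1.0]
grip_width: 0.0853
```

>>> arm_command(
  translation=[
    [-3.3,-1,-0.1],
    [-6.6,-2.1,-0.1],
    [-9.9,-3.1,-0.2],
    [-13.2,-4.2,-0.3],
    [-16.4,-5.2,-0.4],
  ],
  turn=[0.09,0.18,0.27,0.36,0.4537],
  hand=[0,0,0,0,0],
)

```text
clock: 1.78
eef_pos: [0.3219, 0.1651, 0.2536]
tool_rot: [0.582, 0.813, 0.0, 0.0]
ft_force: [0.2, 0.1, -0.3]
grip_width: 0.0854
```

>>> arm_command(
  translation=[
    [-3.4,0.5,-0.1],
    [-6.8,1,-0.1],
    [-10.2,1.5,-0.2],
    [-13.6,2,-0.3],
    [-17.1,2.5,-0.4],
  ],
  turn=[0.09,0.18,0.27,0.36,0.4537],
  hand=[0,0,0,0,0],
)

```text
clock: 2.2
eef_pos: [0.4012, 0.0115, 0.2576]
tool_rot: [0.75, 0.661, 0.0, 0.0]
ft_force: [1.3, 0.8, 0.4]
grip_width: 0.0853
```

>>> arm_command(
  translation=[
    [-2.8,1.9,-0.1],
    [-5.7,3.9,-0.1],
    [-8.5,5.8,-0.2],
    [-11.4,7.8,-0.3],
    [-14.2,9.7,-0.4],
  ],
  turn=[0.09,0.18,0.27,0.36,0.4537],
  hand=[0,0,0,0,0],
)

```text
clock: 2.62
eef_pos: [0.4803, -0.1415, 0.2614]
tool_rot: [0.88, 0.475, 0.0, 0.0]
ft_force: [0.9, 0.1, -0.3]
grip_width: 0.0854
```

```bash
python3 - <<'E'
from h import *
print(get_obs()['eef_pos'])
L=look(['wrist'],'b')['wrist'];p,d,i=L
print(np.round(ray(i,(192,256)),3), i['mtx'][0][0])
for n,z in [('clamp',0),('far_face',.016),('heel_face',.014),('bar_grip',.014),('clamp_squeeze',.014),('trigger_grip',.014),('far_jaw',0)]:
    for k in spot_point('wrist',n)[:2]: print(n,round(k['conf'],2),np.round(k['location']),np.round(onplane(i,k['location'],z),4))
E
```

```text
[ 0.48030482 -0.14145149  0.26138148]
[[ 0.521 -0.087  0.39 ]
 [-0.146 -0.244 -0.959]] 299.439468498982
clamp 0.82 [207. 270.] [ 0.466  -0.2152  0.    ]
far_face 0.67 [ 42. 346.] [ 0.6471 -0.0898  0.016 ]
far_face 0.39 [210. 224.] [ 0.4145 -0.1795  0.016 ]
heel_face 0.59 [200. 332.] [ 0.5413 -0.2486  0.014 ]
bar_grip 0.84 [157. 266.] [ 0.4996 -0.1511  0.014 ]
clamp_squeeze 0.61 [212. 221.] [ 0.41   -0.1803  0.014 ]
clamp_squeeze 0.18 [197. 332.] [ 0.543  -0.2446  0.014 ]
```

View pics/b_wrist.png

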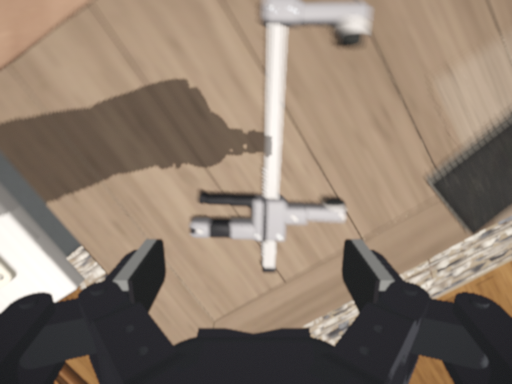

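The wrist view shows the clamp well: bar from (24,277) to (270,268), far jaw at top, trigger and handle at left (195–235, 195–255).

```bash
python3 - <<'E'
from h import *
p=cv2.imread('pics/b_wrist.png')[:,:,::-1].astype(int);i=camera_info('wrist')
P=[]
for r in list(range(45,130,5))+list(range(150,180,5)):
    row=p[r,245:305]; sat=row.max(1)-row.min(1); m=np.nonzero((sat<28)&(row.sum(1)>330))[0]
    if len(m)<8: continue
    a,b=m[0]+245,m[-1]+245; w=onplane(i,(r,(a+b)/2),.0185); P.append(w[:2]); print(r,a,b,np.round(w,4)) if r%20==5 else 0
P=np.array(P);vx,vy,x0,y0=cv2.fitLine(P.astype(np.float32),cv2.DIST_HUBER,0,.01,.01).ravel();
if vx<0: vx,vy=-vx,-vy
print('dir',np.degrees(np.arctan2(vy,vx)),x0,y0)
bg=np.array([.4996,-.1511]);v=np.array([vx,vy]);q=np.array([x0,y0])+v*((bg-[x0,y0])@v);print('bargrip on line',q)
yaw=np.degrees(np.arctan2(vy,vx))-90
plan((q[0],q[1],.10),yaw,1)
E
```

```text
45 266 286 [ 0.5728 -0.0389  0.0185]
65 266 285 [ 0.5613 -0.0566  0.0185]
85 266 284 [ 0.5494 -0.0749  0.0185]
105 265 284 [ 0.537  -0.0938  0.0185]
125 265 282 [ 0.5237 -0.1131  0.0185]
165 264 280 [ 0.4962 -0.1542  0.0185]
dir 56.09398 0.53540117 -0.095027685
bargrip on line [ 0.49830059 -0.15022663]
pos [ 0.4793 -0.1384  0.2615] tooly -32.88 turn deg 1.02
[ 0.04  2.23 16.15] 0.0179
```

>>> arm_command(
  translation=[
    [0,0.6,3.6],
    [0,1.2,7.2],
    [0,1.8,10.8],
    [0,2.2,14.4],
    [0,2.2,16.2],
  ],
  turn=[0.018,0.018,0.018,0.018,0.018],
  hand=[0.2,0.4,0.4,0.4,0.4],
)

```text
clock: 3.43
eef_pos: [0.4962, -0.1499, 0.0956]
tool_rot: [0.883, 0.47, -0.002, -0.002]
ft_force: [-0.7, -0.3, -0.0]
grip_width: 0.0512
```

```bash
python3 - <<'E'
from h import *
p,d,i=look(['wrist'],'c')['wrist']
for k in spot_point('wrist','bar_grip')[:2]: print(k,np.round(onplane(i,k['location'],.014),4))
plan((.4983,-.1502,.0165),-33.9,1)
pi=p.astype(int)
for r in range(20,200,20):
    row=pi[r,150:380]; sat=row.max(1)-row.min(1); m=np.nonzero((sat<28)&(row.sum(1)>330))[0]
    if len(m)>5: print(r,m[0]+150,m[-1]+150,np.round(onplane(i,(r,150+(m[0]+m[-1])/2),.0185),4))
E
```

```text
{'location': [194.4, 257.7], 'conf': 0.64} [ 0.4992 -0.1448  0.014 ]
pos [ 0.4949 -0.1496  0.0959] tooly -33.92 turn deg -0.02
[0.13 0.31 7.94] -0.0003
20 243 270 [ 0.5606 -0.0508  0.0185]
40 244 270 [ 0.5547 -0.0602  0.0185]
60 244 269 [ 0.5481 -0.0695  0.0185]
80 244 269 [ 0.5416 -0.0794  0.0185]
100 244 269 [ 0.5348 -0.0896  0.0185]
120 244 269 [ 0.5278 -0.1002  0.0185]
140 245 269 [ 0.5208 -0.1114  0.0185]
160 246 269 [ 0.5135 -0.123   0.0185]
180 246 269 [ 0.5056 -0.1348  0.0185]
```

>>> arm_command(
  translation=[
    [0.3,0,2.6],
    [0.3,0,5.2],
    [0.3,0,7.0],
    [0.3,0,7.75],
    [0.3,0,7.75],
  ],
  turn=[0,0,0,0,0],
  hand=[0.4,0.4,0.4,0.4,0.4],
)

```text
clock: 3.95
eef_pos: [0.4995, -0.1484, 0.0218]
tool_rot: [0.883, 0.47, -0.0, -0.0]
ft_force: [0.0, -0.6, 0.6]
grip_width: 0.0515
```

>>> arm_command(
  translation=[
    [0,0,0],
    [0,0,0],
    [0,0,0],
    [0,0,0],
    [0,0,0],
  ],
  turn=[0,0,0,0,0],
  hand=[0.6,0.7,0.8,0.9,1],
)

```text
clock: 4.37
eef_pos: [0.5005, -0.1489, 0.0237]
tool_rot: [0.883, 0.469, 0.001, 0.0]
ft_force: [-2.8, 1.8, 6.7]
grip_width: 0.0139
```

>>> arm_command(
  translation=[
    [0,0,0],
    [0,0,0],
    [0,0,0],
  ],
  turn=[0,0,0],
  hand=[1,1,1],
)

```text
clock: 4.62
eef_pos: [0.5005, -0.1489, 0.0237]
tool_rot: [0.883, 0.469, 0.001, 0.0]
ft_force: [-2.7, 0.4, 6.6]
grip_width: 0.0142
```

>>> arm_command(
  translation=[
    [0,0,-0.8],
    [0,0,-2.5],
    [0,0,-5],
    [0,0,-8],
    [0,0,-11],
  ],
  turn=[0,0,0,0,0],
  hand=[1,1,1,1,1],
)

```text
clock: 5.03
eef_pos: [0.498, -0.1486, 0.1316]
tool_rot: [0.883, 0.469, -0.002, -0.002]
ft_force: [1.4, 0.1, -8.6]
grip_width: 0.0141
```

```bash
python3 - <<'E'
from h import *
o=get_obs();print(o['eef_pos'],o['grip_width'],np.round(o['ft_force'],1),np.round(o['ft_torque'],2))
L=look(['wrist','side'],'d')
cv2.imwrite('pics/d.png',np.hstack([L['wrist'][0][:,:,::-1],L['side'][0][:,:,::-1]])[:, :1024]); cv2.imwrite('pics/d.png',cv2.resize(cv2.imread('pics/d.png'),(800,300)))
i=L['wrist'][2]
for n in ('bar_grip','far_face','heel_face','clamp'):
  for k in spot_point('wrist',n)[:1]: print(n,k)
T=np.array(i['world_to_cam']);print(np.round(T@np.append(o['eef_pos'],1),4))
plan((.6,.37,.14),-10.8,3)
E
```

```text
[ 0.49795884 -0.14860388  0.13160597] 0.014127288757297699 [ 1.4  0.1 -8.6] [-0.07 -0.17 -0.02]
bar_grip {'location': [248.1, 251.6], 'conf': 0.98}
heel_face {'location': [346.2, 252.3], 'conf': 0.25}
clamp {'location': [342.5, 257.1], 'conf': 0.84}
[-0.0034  0.0307  0.1507  1.    ]
pos [ 0.4977 -0.1485  0.1294] tooly -34.03 turn deg -23.23
[16.23 -6.85 -0.35] -0.1351
[17.   -4.6  -0.35] -0.1351
[17.47 -2.26 -0.35] -0.1351
```

View pics/d.png

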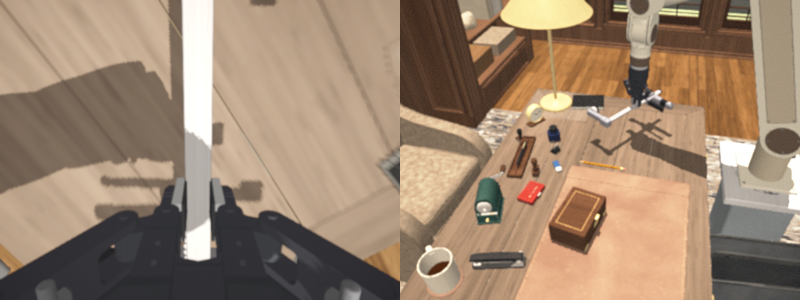

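The clamp hangs roughly level in the grip. Next I carry it to hover over the box front.

```bash
python3 - <<'E'
from h import *
plan((.4772,.3576,.135),-10.8,4)
E
```

```text
pos [ 0.4977 -0.1485  0.1294] tooly -34.03 turn deg -23.23
[10.2  -7.5  -0.14] -0.1013
[10.9  -6.43 -0.14] -0.1013
[11.5  -5.3  -0.14] -0.1013
[11.98 -4.11 -0.14] -0.1013
```

>>> arm_command(
  translation=[
    [1.5,-1.1,0],
    [3.4,-2.5,0],
    [5.6,-4.1,-0.1],
    [7.9,-5.8,-0.1],
    [10.2,-7.5,-0.2],
  ],
  turn=[-0.02,-0.04,-0.06,-0.08,-0.1013],
  hand=[1,1,1,1,1],
)

```text
clock: 5.75
eef_pos: [0.4925, -0.0215, 0.131]
tool_rot: [0.858, 0.513, -0.002, -0.002]
ft_force: [0.4, 0.5, -9.5]
grip_width: 0.0139
```

>>> arm_command(
  translation=[
    [2.2,-1.3,0],
    [4.4,-2.6,0],
    [6.5,-3.9,-0.1],
    [8.7,-5.1,-0.1],
    [10.9,-6.4,-0.2],
  ],
  turn=[-0.02,-0.04,-0.06,-0.08,-0.1013],
  hand=[1,1,1,1,1],
)

```text
clock: 6.17
eef_pos: [0.4878, 0.1045, 0.133]
tool_rot: [0.831, 0.557, -0.003, -0.001]
ft_force: [0.5, 1.3, -8.4]
grip_width: 0.0139
```

>>> arm_command(
  translation=[
    [2.3,-1.1,0],
    [4.6,-2.1,0],
    [6.9,-3.2,-0.1],
    [9.2,-4.2,-0.1],
    [11.5,-5.3,-0.1],
  ],
  turn=[-0.02,-0.04,-0.06,-0.08,-0.1013],
  hand=[1,1,1,1,1],
)

```text
clock: 6.58
eef_pos: [0.4829, 0.2306, 0.1339]
tool_rot: [0.802, 0.598, -0.003, -0.0]
ft_force: [0.6, -0.0, -8.4]
grip_width: 0.0136
```

>>> arm_command(
  translation=[
    [2.8,-1.0,0],
    [5.6,-1.9,0],
    [8.2,-2.8,-0.1],
    [10.4,-3.6,-0.1],
    [12,-4.1,-0.1],
  ],
  turn=[-0.02,-0.04,-0.06,-0.08,-0.1013],
  hand=[1,1,1,1,1],
)

```text
clock: 7.0
eef_pos: [0.4778, 0.3585, 0.1344]
tool_rot: [0.77, 0.639, -0.003, -0.001]
ft_force: [-0.5, -0.5, -8.3]
grip_width: 0.0136
```

>>> arm_command(
  translation=[
    [0,0,0],
    [0,0,0],
    [0,0,0],
  ],
  turn=[0,0,0],
  hand=[1,1,1],
)

```text
clock: 7.25
eef_pos: [0.4784, 0.3556, 0.1352]
tool_rot: [0.771, 0.637, -0.003, 0.0]
ft_force: [-0.4, -0.2, -9.0]
grip_width: 0.0141
```

```bash
python3 - <<'E'
from h import *
o=get_obs();print(o['eef_pos'],o['grip_width'],np.round(o['ft_force'],1),np.round(o['ft_torque'],2))
L=look(['top','side','wrist'],'e')
a=cv2.resize(L['top'][0][100:320,60:260,::-1],(400,440),interpolation=cv2.INTER_CUBIC)
b=cv2.resize(L['side'][0][130:350,150:350,::-1],(400,440),interpolation=cv2.INTER_CUBIC)
cv2.imwrite('pics/e.png',np.hstack([a,b]))
u=o['eef_pos'][2]-.0237
for c in ('top','side'):
  p,d,i=L[c]
  for n,z in [('far_face',.016),('heel_face',.014),('clamp',0),('clamp_squeeze',.014)]:
    for k in spot_point(c,n)[:2]: print(c,n,round(k['conf'],2),np.round(k['location']),np.round(onplane(i,k['location'],z+u),4))
w=toppts(L['top'],.062,.085,(.5,.7,.25,.5));print(cv2.minAreaRect(w[:2].T.astype(np.float32)*1000))
plan((.4772,.3576,.135),-10.8,1)
E
```

```text
[0.4784197  0.35560632 0.13517684] 0.014095920061792257 [-0.4 -0.2 -9. ] [-0.03 -0.04 -0.04]
top far_face 0.57 [192.  98.] [0.5802 0.4748 0.1275]
top far_face 0.37 [192. 152.] [0.5838 0.3418 0.1275]
top clamp 0.92 [236. 171.] [0.4759 0.2893 0.1115]
top clamp_squeeze 0.62 [263. 166.] [0.411  0.2951 0.1255]
side far_face 0.62 [288. 226.] [0.5844 0.465  0.1275]
side heel_face 0.56 [233. 254.] [0.5596 0.2939 0.1255]
side clamp 0.8 [240. 292.] [0.4678 0.2839 0.1115]
side clamp 0.74 [232. 257.] [0.5554 0.2735 0.1115]
side clamp_squeeze 0.84 [242. 317.] [0.4094 0.2922 0.1255]
((604.69140625, 370.6391906738281), (166.41329956054688, 115.40528869628906), 79.07415771484375)
pos [0.4799 0.3568 0.138 ] tooly -10.82 turn deg -0.02
[ 0.02 -0.28  0.3 ] -0.0004
```

View pics/e.png

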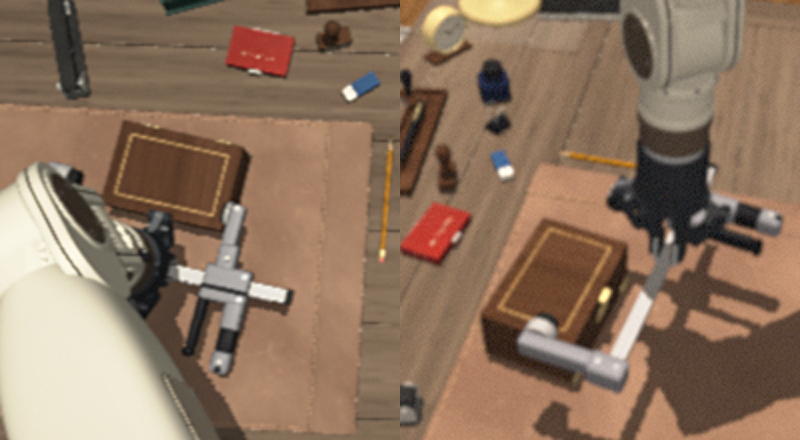

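The top view shows the heel jaw tip just right of the box end and the housing clear of the stitched strip. The side view shows the far jaw beyond the far end. Lowering in stages.

>>> arm_command(
  translation=[
    [-0.3,0,0.8],
    [-0.3,0,1.8],
    [-0.3,0,3],
    [-0.3,0,4.2],
    [-0.3,0,5],
  ],
  turn=[0,0,0,0,0],
  hand=[1,1,1,1,1],
)

```text
clock: 8.22
eef_pos: [0.4781, 0.3532, 0.0853]
tool_rot: [0.771, 0.637, -0.002, -0.0]
ft_force: [-0.4, -0.1, -9.1]
grip_width: 0.0142
```

```bash
python3 - <<'E'
from h import *
o=get_obs();print(o['eef_pos'],np.round(o['ft_force'],1),np.round(o['ft_torque'],2))
L=look(['top','side'],'f')
a=cv2.resize(L['top'][0][140:300,60:240,::-1],(450,400),interpolation=cv2.INTER_CUBIC)
b=cv2.resize(L['side'][0][180:340,180:320,::-1],(350,400),interpolation=cv2.INTER_CUBIC)
cv2.imwrite('pics/f.png',np.hstack([a,b]))
E
```

```text
[0.47809055 0.35316627 0.08527682] [-0.4 -0.1 -9.1] [-0.07 -0.05 -0.01]
```

View pics/f.png

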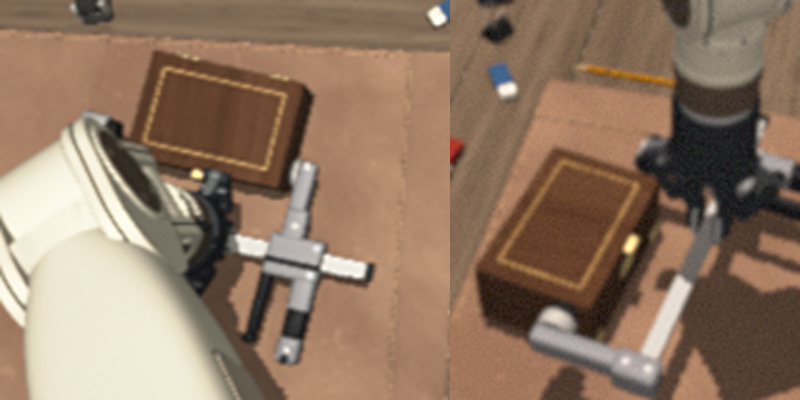

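```bash
python3 - <<'E'
from h import *
i=camera_info('top')
a=np.radians(-10.9);B=np.array([.603,.371]);R=np.array([[np.cos(a),np.sin(a)],[-np.sin(a),np.cos(a)]])
f=lambda r,c,z:print((r,c),np.round(R@(onplane(i,(140+r/2.5,60+c/2.5),z)[:2]-B),4))
f(163,303,.085);f(175,291,.077);f(200,308,.088)  # jaw tip, pad face
f(187,283,.077);f(85,310,.077);f(53,155,.077);f(255,295,.089) # corners fr-right, back-right, back-left, housing
i=camera_info('side');g=lambda r,c,z:print('side',(r,c),np.round(R@(onplane(i,(180+r/2.5,180+c/2.5),z)[:2]-B),4))
g(325,88,.088); g(370,195,.088); g(150,110,.077);g(268,30,.077);g(178,208,.077)
for c in('top','side'):
  for n in('walnut_box',):
    k=spot_point(c,n)[0];print(c,k,R@(onplane(camera_info(c),k['location'],.004)[:2]-B))
p,d=camera('wrist');cv2.imwrite('pics/g.png',p[:,:,::-1])
E
```

```text
(163, 303) [-0.0259 -0.1041]
(175, 291) [-0.0402 -0.0935]
(200, 308) [-0.0622 -0.1192]
(187, 283) [-0.0543 -0.0885]
(85, 310) [ 0.0569 -0.0894]
(53, 155) [0.0541 0.0786]
(255, 295) [-0.1197 -0.1202]
side (325, 88) [-0.0257  0.1219]
side (370, 195) [-0.1255  0.1271]
side (150, 110) [ 0.0502 -0.0771]
side (268, 30) [0.0533 0.0814]
side (178, 208) [-0.0538 -0.0801]
top {'location': [192.2, 153.3], 'conf': 0.59} [-0.00137753 -0.00341965]
side {'location': [289.5, 233.3], 'conf': 0.83} [-0.00934359  0.00201662]
```

View pics/g.png

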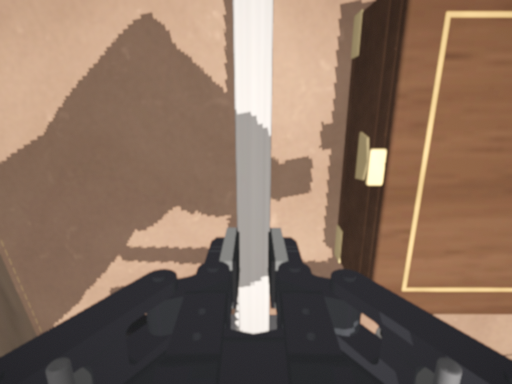

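The wrist view shows the bar (col 253) parallel to the box front once perspective is allowed for. The brass tab at (165,372) is clear of the fingers. Shifting 5 mm towards the box and lowering.

>>> arm_command(
  translation=[
    [0,0.3,0.8],
    [0,0.5,2],
    [0,0.5,3.4],
    [0,0.5,4.6],
    [0,0.5,5.2],
  ],
  turn=[0,0,0,0,0],
  hand=[1,1,1,1,1],
)

```text
clock: 8.88
eef_pos: [0.4832, 0.3521, 0.0333]
tool_rot: [0.771, 0.637, -0.002, -0.0]
ft_force: [-0.2, -0.1, -8.6]
grip_width: 0.0139
```

>>> arm_command(
  translation=[
    [0,0,0.2],
    [0,0,0.4],
    [0,0,0.4],
    [0,0,0.4],
  ],
  turn=[0,0,0,0],
  hand=[1,1,1,1],
)

```text
clock: 9.22
eef_pos: [0.4847, 0.3535, 0.0324]
tool_rot: [0.771, 0.637, 0.001, 0.0]
ft_force: [0.2, 0.1, -8.6]
grip_width: 0.0141
```

>>> arm_command(
  translation=[
    [0,0,0.2],
    [0,0,0.3],
    [0,0,0.3],
    [0,0,0.3],
  ],
  turn=[0,0,0,0],
  hand=[1,1,1,1],
)

```text
clock: 9.55
eef_pos: [0.4841, 0.3531, 0.0289]
tool_rot: [0.771, 0.637, 0.0, 0.0]
ft_force: [0.7, -0.7, -8.5]
grip_width: 0.014
```

>>> arm_command(
  translation=[
    [0,0,0.1],
    [0,0,0.2],
    [0,0,0.2],
  ],
  turn=[0,0,0],
  hand=[1,1,1],
)

```text
clock: 9.8
eef_pos: [0.4844, 0.3533, 0.0277]
tool_rot: [0.771, 0.637, 0.0, 0.0]
ft_force: [-1.4, -0.3, -2.4]
grip_width: 0.0138
```

>>> arm_command(
  translation=[
    [0,0,0.1],
    [0,0,0.2],
    [0,0,0.2],
  ],
  turn=[0,0,0],
  hand=[1,1,1],
)

```text
clock: 10.05
eef_pos: [0.4845, 0.3535, 0.0276]
tool_rot: [0.771, 0.637, 0.001, -0.0]
ft_force: [-5.6, -3.4, 8.7]
grip_width: 0.0143
```

>>> arm_command(
  translation=[
    [0,0,-0.2],
    [0,0,-0.2],
    [0,0,-0.3],
    [0,0,-1.5],
    [0,0,-4],
  ],
  turn=[0,0,0,0,0],
  hand=[0.75,0.5,0.5,0.5,0.5],
)

```text
clock: 10.47
eef_pos: [0.4824, 0.3518, 0.0621]
tool_rot: [0.771, 0.637, -0.003, -0.0]
ft_force: [-0.3, -0.4, -0.6]
grip_width: 0.0428
```

>>> arm_command(
  translation=[
    [0,0,-3],
    [0,0,-6.5],
    [0,0,-10.5],
    [0,0,-14],
    [0,0,-16],
  ],
  turn=[0,0,0,0,0],
  hand=[0.5,0.5,0.3,0,0],
)

```text
clock: 10.88
eef_pos: [0.486, 0.3544, 0.2303]
tool_rot: [0.771, 0.637, 0.004, 0.0]
ft_force: [0.6, 1.2, -0.1]
grip_width: 0.0769
```

```bash
python3 - <<'E'
from h import *
o=get_obs();print(np.round(o['joint_pos'],2))
p,d,i=look(['wrist'],'h')['wrist'];p=p.astype(int)
a=np.radians(-10.9);B=np.array([.603,.371]);R=np.array([[np.cos(a),np.sin(a)],[-np.sin(a),np.cos(a)]])
for n,z in [('far_face',.02),('heel_face',.018),('bar_grip',.018),('clamp',.004),('clamp_squeeze',.018),('walnut_box',.004),('trigger_grip',.018)]:
  for k in spot_point('wrist',n)[:1]:
    w=onplane(i,k['location'],z);print(n,round(k['conf'],2),np.round(k['location']),np.round(w,4),np.round(R@(w[:2]-B),4))
sq=np.array([-.180,-.117])@R+B;print('sq',sq);plan((sq[0],sq[1],.2),79.1,3)
E
```

```text
[ 0.63  0.44  0.26  1.38 -0.    2.39]
far_face 0.75 [ 42. 332.] [0.594  0.4725 0.02  ] [-0.028   0.0979]
bar_grip 0.78 [168. 250.] [0.4849 0.3567 0.018 ] [-0.1132 -0.0364]
clamp 0.73 [224. 251.] [0.4713 0.2809 0.004 ] [-0.1123 -0.1134]
clamp_squeeze 0.57 [227. 200.] [0.4094 0.2949 0.018 ] [-0.1757 -0.1114]
walnut_box 0.58 [133. 350.] [0.6081 0.3726 0.004 ] [0.0047 0.0025]
trigger_grip 0.51 [227. 199.] [0.4081 0.295  0.018 ] [-0.177  -0.1115]
sq [0.40412326 0.29014801]
pos [0.4834 0.3525 0.2227] tooly -10.81 turn deg -89.91
[-2.54 -2.21  0.76] -0.5231
[-1.1  -3.18  0.76] -0.5231
[ 0.64 -3.3   0.76] -0.5231
```

View pics/h_wrist.png

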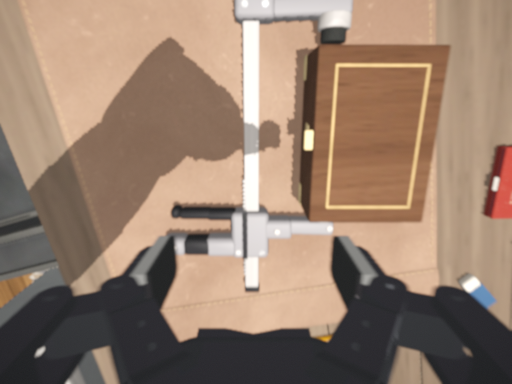

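The view shows the clamp around the box front. The far pad face is at (42,332), about 16 mm from that end; the heel jaw (228,300) is close to the near end. The trigger (212,205) and handle (245,205) are clear. Turning the gripper and moving over the trigger.

```bash
python3 - <<'E'
from h import *
a=np.radians(-10.9);B=np.array([.603,.371]);R=np.array([[np.cos(a),np.sin(a)],[-np.sin(a),np.cos(a)]])
sq=np.array([-.176,-.118])@R+B;print('sq',sq);plan((sq[0],sq[1],.16),79.1,3)
E
```

```text
sq [0.407862   0.28840967]
pos [0.4834 0.3525 0.2227] tooly -10.81 turn deg -89.91
[-2.57 -2.07  2.09] -0.5231
[-1.19 -3.08  2.09] -0.5231
[ 0.51 -3.26  2.09] -0.5231
```

>>> arm_command(
  translation=[
    [-0.5,-0.4,0.4],
    [-1,-0.8,0.8],
    [-1.5,-1.2,1.2],
    [-2,-1.6,1.6],
    [-2.6,-2.1,2.1],
  ],
  turn=[-0.105,-0.21,-0.315,-0.42,-0.5231],
  hand=[0,0,0,0,0],
)

```text
clock: 11.7
eef_pos: [0.4581, 0.3311, 0.2022]
tool_rot: [0.577, 0.816, -0.001, -0.0]
ft_force: [0.0, 0.4, 0.0]
grip_width: 0.0853
```

>>> arm_command(
  translation=[
    [-0.2,-0.6,0.4],
    [-0.5,-1.2,0.8],
    [-0.7,-1.8,1.2],
    [-1,-2.4,1.6],
    [-1.2,-3.1,2.1],
  ],
  turn=[-0.105,-0.21,-0.315,-0.42,-0.5231],
  hand=[0,0,0,0,0],
)

```text
clock: 12.12
eef_pos: [0.4327, 0.3094, 0.1814]
tool_rot: [0.347, 0.938, -0.001, -0.001]
ft_force: [-0.0, -0.2, 0.6]
grip_width: 0.0854
```

>>> arm_command(
  translation=[
    [0.1,-0.7,0.4],
    [0.2,-1.3,0.8],
    [0.3,-2,1.2],
    [0.4,-2.6,1.6],
    [0.5,-3.3,2.1],
  ],
  turn=[-0.105,-0.21,-0.315,-0.42,-0.5231],
  hand=[0,0,0,0,0],
)

```text
clock: 12.53
eef_pos: [0.4072, 0.2878, 0.1605]
tool_rot: [0.092, 0.996, -0.001, -0.001]
ft_force: [-0.2, -0.3, -0.6]
grip_width: 0.0855
```

```bash
python3 - <<'E'
from h import *
o=get_obs();t=np.array(o['eef_pos']);print(np.round(o['joint_pos'],2),t)
p,d,i=look(['wrist'],'i')['wrist']
a=np.radians(-10.9);B=np.array([.603,.371]);R=np.array([[np.cos(a),np.sin(a)],[-np.sin(a),np.cos(a)]])
for n,z in [('heel_face',.018),('clamp',.004),('clamp_squeeze',.018),('trigger_grip',.018)]:
  for k in spot_point('wrist',n)[:1]:
    w=onplane(i,k['location'],z);print(n,round(k['conf'],2),np.round(k['location']),np.round(R@(w[:2]-B),4),np.round(R@(w-t)[:2],4))
E
```

```text
[ 0.62  0.29 -0.15  1.13  0.    0.8 ] [0.40722913 0.28778264 0.16046946]
heel_face 0.47 [318. 278.] [-0.03   -0.0931] [0.1465 0.0256]
clamp 0.83 [241. 258.] [-0.1125 -0.1151] [0.064  0.0036]
clamp_squeeze 0.73 [182. 256.] [-0.1802 -0.1182] [-0.0036  0.0006]
```

View pics/i_wrist.png

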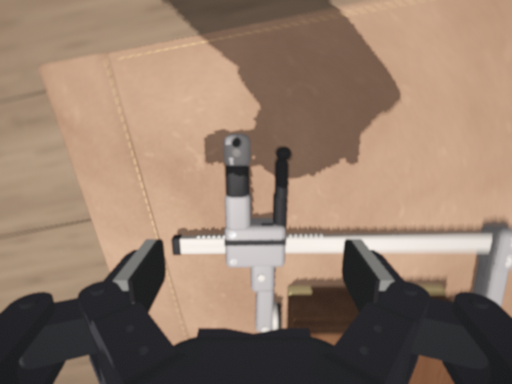

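The view shows handle (cols 226–250) and trigger (275–290), centred between the open fingers within about 1 mm. Descending and making the first squeeze.

>>> arm_command(
  translation=[
    [0,0,3],
    [0,0,6],
    [0,0,9],
    [0,0,11.5],
    [0,0,12.8],
  ],
  turn=[0,0,0,0,0],
  hand=[0,0,0,0,0],
)

```text
clock: 13.2
eef_pos: [0.4067, 0.2875, 0.0308]
tool_rot: [0.096, 0.995, -0.001, -0.002]
ft_force: [-0.1, -0.1, 1.0]
grip_width: 0.0855
```

>>> arm_command(
  translation=[
    [0,0,0.2],
    [0,0,0.2],
    [0,0,0.2],
  ],
  turn=[0,0,0],
  hand=[0,0,0.1],
)

```text
clock: 13.45
eef_pos: [0.4089, 0.289, 0.0326]
tool_rot: [0.095, 0.995, 0.001, 0.001]
ft_force: [0.3, -0.3, 0.9]
grip_width: 0.0771
```

>>> arm_command(
  translation=[
    [0,0,0],
    [0,0,0],
    [0,0,0],
    [0,0,0],
    [0,0,0],
  ],
  turn=[0,0,0,0,0],
  hand=[0.2,0.3,0.4,0.5,0.6],
)

```text
clock: 13.87
eef_pos: [0.4074, 0.2852, 0.034]
tool_rot: [0.095, 0.995, -0.003, 0.001]
ft_force: [-4.3, -11.4, 16.3]
grip_width: 0.0389
```

>>> arm_command(
  translation=[
    [0,0,0],
    [0,0,0],
    [0,0,0],
    [0,0,0],
  ],
  turn=[0,0,0,0],
  hand=[0.6,0.6,0.6,0.6],
)

```text
clock: 14.2
eef_pos: [0.4074, 0.2853, 0.0339]
tool_rot: [0.095, 0.995, -0.003, 0.001]
ft_force: [-5.7, -11.0, 17.1]
grip_width: 0.0389
```

>>> arm_command(
  translation=[
    [0,0,-0.1],
    [0,0,-0.3],
    [0,0,-0.4],
    [0,0,-0.4],
    [0,0,-0.4],
  ],
  turn=[0,0,0,0,0],
  hand=[0.4,0.2,0.05,0.05,0.05],
)

```text
clock: 14.62
eef_pos: [0.408, 0.2884, 0.0359]
tool_rot: [0.095, 0.995, -0.0, 0.0]
ft_force: [-0.7, -0.2, -0.3]
grip_width: 0.0809
```

```bash
python3 - <<'E'
from h import *
o=get_obs();t=np.array(o['eef_pos']);print(t,o['grip_width'],np.round(o['ft_force'],1))
L=look(['top','wrist','side'],'j')
w=toppts(L['top'],.062,.085,(.5,.7,.25,.5));print(cv2.minAreaRect(w[:2].T.astype(np.float32)*1000))
a=np.radians(-10.9);B=np.array([.603,.371]);R=np.array([[np.cos(a),np.sin(a)],[-np.sin(a),np.cos(a)]])
for c in L:
 i=L[c][2]
 for n,z in [('far_face',.02),('heel_face',.018),('clamp',.004),('clamp_squeeze',.018),('walnut_box',.004)]:
  for k in spot_point(c,n)[:1]:
    q=onplane(i,k['location'],z);print(c,n,round(k['conf'],2),np.round(k['location']),np.round(R@(q[:2]-B),4),np.round(R@(q-t)[:2],4))
v=cv2.resize(L['top'][0][140:300,80:240,::-1],(400,400),interpolation=cv2.INTER_CUBIC)
x=cv2.resize(L['wrist'][0][:,:,::-1],(400,300));x=cv2.copyMakeBorder(x,0,100,0,0,cv2.BORDER_CONSTANT)
cv2.imwrite('pics/j.png',np.hstack([v,x]))
E
```

```text
[0.4079611  0.28837206 0.03588662] 0.08089742752886685 [-0.7 -0.2 -0.3]
((601.0244140625, 371.4055480957031), (165.94444274902344, 122.83676147460938), 79.3958740234375)
top clamp 0.7 [238. 179.] [-0.1104 -0.1042] [0.0655 0.0138]
top clamp_squeeze 0.58 [262. 171.] [-0.1771 -0.1015] [-0.0012  0.0165]
top walnut_box 0.91 [193. 150.] [-0.0063  0.0042] [0.1696 0.1222]
wrist clamp 0.67 [323. 264.] [-0.1126 -0.1108] [0.0633 0.0072]
wrist clamp_squeeze 0.65 [242. 264.] [-0.176  -0.1123] [-0.0001  0.0058]
side far_face 0.62 [215. 261.] [ 0.022  -0.2534] [ 0.1979 -0.1354]
side heel_face 0.36 [273. 314.] [-0.1791 -0.1121] [-0.0032  0.006 ]
side clamp 0.78 [268. 290.] [-0.1139 -0.1135] [0.062  0.0045]
side clamp_squeeze 0.71 [272. 311.] [-0.1707 -0.1134] [0.0052 0.0047]
side walnut_box 0.77 [286. 230.] [ 0.002  -0.0044] [0.1779 0.1137]
```

View pics/j.png

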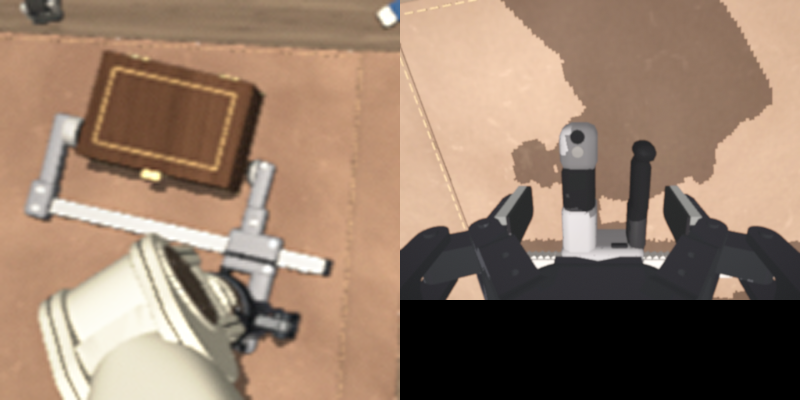

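The box hasn't moved and the trigger has sprung back. The heel pad is still a few mm off the end, so I shift 3 mm that way and keep pumping.

>>> arm_command(
  translation=[
    [0,0.1,0],
    [0,0.3,0],
    [0,0.3,0],
    [0,0.3,0],
    [0,0.3,0],
  ],
  turn=[0,0,0,0,0],
  hand=[0.25,0.45,0.6,0.6,0.6],
)

```text
clock: 15.93
eef_pos: [0.4073, 0.2878, 0.037]
tool_rot: [0.095, 0.995, -0.004, -0.0]
ft_force: [-6.2, -11.5, 17.7]
grip_width: 0.0378
```

>>> arm_command(
  translation=[
    [0,0,0],
    [0,0,0],
    [0,0,0],
    [0,0,0],
    [0,0,0],
  ],
  turn=[0,0,0,0,0],
  hand=[0.6,0.4,0.2,0.05,0.05],
)

```text
clock: 16.35
eef_pos: [0.4085, 0.2913, 0.0357]
tool_rot: [0.095, 0.995, -0.0, 0.0]
ft_force: [-1.1, 0.8, 0.8]
grip_width: 0.0807
```

>>> arm_command(
  translation=[
    [0,0,0],
    [0,0,0],
    [0,0,0],
    [0,0,0],
    [0,0,0],
  ],
  turn=[0,0,0,0,0],
  hand=[0.2,0.4,0.6,0.6,0.6],
)

```text
clock: 16.77
eef_pos: [0.4072, 0.2873, 0.0399]
tool_rot: [0.096, 0.995, -0.004, 0.0]
ft_force: [-12.4, -19.7, 43.4]
grip_width: 0.0347
```

>>> arm_command(
  translation=[
    [0,0,0],
    [0,0,0],
    [0,0,0],
    [0,0,0],
    [0,0,0],
  ],
  turn=[0,0,0,0,0],
  hand=[0.6,0.4,0.2,0.05,0.05],
)

```text
clock: 17.18
eef_pos: [0.4083, 0.2911, 0.0356]
tool_rot: [0.095, 0.995, -0.0, -0.0]
ft_force: [0.3, 0.2, -1.0]
grip_width: 0.08
```

```bash
cat >> h.py <<'E'
a=np.radians(-10.8);B=np.array([.602,.3714]);R=np.array([[np.cos(a),np.sin(a)],[-np.sin(a),np.cos(a)]])
def meas(save):
    o=get_obs();t=np.array(o['eef_pos']);print(t,o['grip_width'],np.round(o['ft_force'],1))
    L=look(['top','side'],save)
    w=toppts(L['top'],.062,.085,(.5,.7,.25,.5));print(cv2.minAreaRect(w[:2].T.astype(np.float32)*1000))
    for c in L:
        i=L[c][2]
        for n,z in [('far_face',.02),('heel_face',.018),('clamp',.004),('walnut_box',.004)]:
            for k in spot_point(c,n)[:1]:
                q=onplane(i,k['location'],z);print(c,n,round(k['conf'],2),np.round(k['location']),np.round(R@(q[:2]-B),4))
    v=cv2.resize(L['top'][0][160:270,80:220,::-1],(560,440),interpolation=cv2.INTER_CUBIC)
    x=cv2.resize(L['side'][0][260:350,170:230,::-1],(240,360),interpolation=cv2.INTER_CUBIC)
    cv2.imwrite(f'pics/{save}.png',np.hstack([v,cv2.copyMakeBorder(x,0,80,0,0,cv2.BORDER_CONSTANT)]))
    return L
E
python3 -c "
from h import *
meas('k')"
```

```text
[0.40829989 0.29110294 0.03561609] 0.08002182307316417 [ 0.3  0.2 -1. ]
((601.2838745117188, 371.7545166015625), (167.5674591064453, 122.75479125976562), 79.23823547363281)
top clamp 0.89 [238. 180.] [-0.1091 -0.1064]
side far_face 0.54 [314. 226.] [-0.0266  0.0817]
side clamp 0.98 [271. 290.] [-0.1163 -0.1043]
side walnut_box 0.81 [289. 229.] [0.002  0.0058]
```

View pics/k.png

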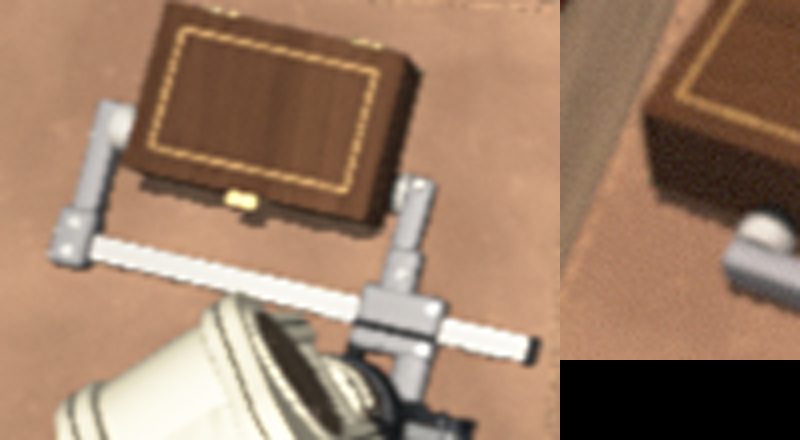

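```bash
python3 - <<'E'
from h import *
i=camera_info('top')
def f(n,r,c,r0,c0,s,z=.032): print(n,np.round(R@(onplane(i,(r0+r/s,c0+c/s),z)[:2]-B)*1000,1))
print('k'); g=lambda n,r,c,z=.032:f(n,r,c,160,80,4,z)
g('far outer',240,52);g('far jaw tip outer',105,98);g('housing L',300,360);g('housing R',330,442);g('tail',350,540,.022);g('heel outer tip',185,435);g('far pad face',125,135,.02);g('heel pad face',190,395,.02)
print('j'); g=lambda n,r,c,z=.032:f(n,r,c,140,80,2.5,z)
g('far outer',200,27);g('far jaw tip outer',118,54);g('housing L',240,227);g('housing R',258,281);g('tail',268,331,.022);g('heel outer tip',163,274)
E
```

```text
k
far outer [-111.8  127.6]
far jaw tip outer [-16.1 122.4]
housing L [-106.   -84.3]
housing R [-113.5 -142.9]
tail [-112.3 -209.3]
heel outer tip [ -19.3 -114.7]
far pad face [-23.   98.6]
heel pad face [-27.7 -86.6]
j
far outer [-113.1  133.4]
far jaw tip outer [-20.3 129.4]
housing L [-108.1  -87.1]
housing R [-114.2 -148.4]
tail [-113.  -202.3]
heel outer tip [ -16.  -116.2]
```

From the top view, origin-to-jaw distances give a drawn-in length of about 26 mm (16 after the first squeeze). Contact comes at 32 mm. The grip was riding high on the handle, hence the large vertical force, so I lower it before squeezing again.

>>> arm_command(
  translation=[
    [0,0,0.5],
    [0,0,1],
    [0,0,1.3],
    [0,0,1.3],
  ],
  turn=[0,0,0,0],
  hand=[0.05,0.05,0.05,0.05],
)

```text
clock: 18.02
eef_pos: [0.4078, 0.2907, 0.0217]
tool_rot: [0.095, 0.995, -0.001, -0.001]
ft_force: [-0.1, -0.4, -0.2]
grip_width: 0.0811
```

>>> arm_command(
  translation=[
    [0,0,0],
    [0,0,-0.1],
    [0,0,-0.2],
    [0,0,-0.3],
    [0,0,-0.3],
  ],
  turn=[0,0,0,0,0],
  hand=[0.2,0.35,0.5,0.55,0.55],
)

```text
clock: 18.43
eef_pos: [0.4083, 0.2906, 0.0268]
tool_rot: [0.095, 0.996, -0.001, 0.0]
ft_force: [-2.8, -2.5, 8.5]
grip_width: 0.0396
```

>>> arm_command(
  translation=[
    [0,0,0],
  ],
  turn=[0],
  hand=[0.55],
)

```text
clock: 18.52
eef_pos: [0.4084, 0.2906, 0.0268]
tool_rot: [0.095, 0.996, -0.001, 0.0]
ft_force: [-2.2, -3.0, 8.2]
grip_width: 0.0395
```

```bash
python3 -c "
from h import *
meas('l')"
```

```text
[0.40835282 0.29063039 0.02676167] 0.039483643879174815 [-2.2 -3.   8.2]
((601.330078125, 371.248291015625), (166.7588348388672, 122.26162719726562), 79.6136245727539)
top clamp 0.94 [236. 177.] [-0.105 -0.098]
top walnut_box 0.96 [193. 153.] [-0.0035 -0.0024]
side far_face 0.55 [314. 229.] [-0.0338  0.0778]
side heel_face 0.28 [314. 227.] [-0.0276  0.0787]
side clamp 0.58 [269. 289.] [-0.1124 -0.11  ]
side walnut_box 0.94 [288. 229.] [0.0044 0.0012]
```

```bash
cat >> h.py <<'E'
def prof(fn,xb,y0,y1,z=.03):
    im=cv2.imread(fn).astype(np.float32); s=im.max(2)-im.min(2); i=camera_info('top')
    ys=np.arange(y0,y1,.0005); P=[px(i,np.append(np.array([xb,y])@R+B,z)) for y in ys]
    m=np.array(P,np.float32); v=cv2.remap(s,m[:,1][:,None].copy(),m[:,0][:,None].copy(),cv2.INTER_LINEAR).ravel()
    h=(v.max()+v.min())/2; c=np.nonzero(np.diff((v>h).astype(int)))[0]
    return np.round([ (ys[k]+.0005*(h-v[k])/(v[k+1]-v[k]))*1000 for k in c],1)
def jaws(save):
    F=[];H=[]
    for x in (-.075,-.068,-.061):
        f=prof(f'pics/{save}_top.png',x,.085,.16);h=prof(f'pics/{save}_top.png',x,-.14,-.09); print(x,'far',f,'heel',h)
    print('tail',prof(f'pics/{save}_top.png',-.112,-.24,-.13,.02))
E
python3 -c "
from h import *
for s in 'jkl': print(s);jaws(s)"
```

```text
j
-0.075 far [106.2 129.4] heel [-122.7  -96.1]
-0.068 far [105.8 130. ] heel [-121.1  -96.9]
-0.061 far [107.2 130. ] heel [-117.   -96.2]
tail [-200.8]
k
-0.075 far [100.5 123.7] heel [-118.6  -92.3]
-0.068 far [100.2 123.4] heel [-117.9  -92.8]
-0.061 far [101.1 123.9] heel [-113.5  -93.1]
tail [-206.8]
l
-0.075 far [ 97.3 120.2] heel [-116.7  -90.2]
-0.068 far [ 97.2 120. ] heel [-115.8  -90.7]
-0.061 far [ 97.2 120.4] heel [-111.4  -91. ]
tail [-210.5]
```

```bash
python3 - <<'E'
from h import *
# pose of h_wrist camera: rebuild from wrist extrinsics (tool-fixed), using the pose at that time
o=get_obs();i=camera_info('wrist');T=np.array(i['world_to_cam'])
E=np.eye(4);E[:3,:3]=Rn.from_quat(o['tool_rot']).as_matrix();E[:3,3]=o['eef_pos'];CT=T@E
H=np.eye(4);q=np.array([.771,.637,0,0]);H[:3,:3]=Rn.from_quat(q/np.linalg.norm(q)).as_matrix();H[:3,3]=[.4834,.3525,.2227]
i=dict(i);i['world_to_cam']=CT@np.linalg.inv(H)
im=cv2.imread('pics/h_wrist.png').astype(np.float32);s=im.max(2)-im.min(2);g=im.mean(2)
print('bar line check',np.round([R@(onplane(i,rc,.0225)[:2]-B)*1000 for rc in((60,251),(190,251))],1))
def pr(xb,y0,y1,z):
    ys=np.arange(y0,y1,.002);m=np.array([px(i,np.append(np.array([xb,y])@R+B,z)) for y in ys],np.float32)
    S=[cv2.remap(a,m[:,1][:,None].copy(),m[:,0][:,None].copy(),1).ravel() for a in(s,g)]
    print('x',xb,'z',z);print(' '.join(f'{y*1000:.0f}:{a:.0f}/{b:.0f}' for y,a,b in zip(ys,*S)))
pr(-.032,.09,.14,.033);pr(-.026,.09,.14,.033);pr(-.065,.09,.14,.032);pr(-.065,-.13,-.08,.032);pr(-.112,-.16,-.07,.032)
pr(-.112,.09,.16,.032)
E
```

```text
bar line check [[-115.1   73.3]
 [-115.2  -64.4]]
x -0.032 z 0.033
90:3/56 92:5/75 94:4/76 96:5/77 98:4/76 100:6/79 102:12/172 104:13/244 106:9/251 108:10/250 110:13/247 112:13/246 114:13/243 116:10/227 118:6/218 120:5/216 122:5/213 124:5/211 126:0/0 128:0/0 130:0/0 132:0/0 134:0/0 136:0/0 138:0/0 140:0/0
x -0.026 z 0.033
90:6/60 92:3/68 94:5/69 96:7/70 98:4/70 100:5/84 102:13/184 104:13/236 106:13/237 108:13/236 110:13/237 112:13/238 114:13/237 116:8/223 118:6/218 120:6/215 122:5/213 124:5/211 126:0/0 128:0/0 130:0/0 132:0/0 134:0/0 136:0/0 138:0/0 140:0/0
x -0.065 z 0.032
90:66/175 92:65/175 94:66/176 96:65/175 98:64/176 100:64/177 102:65/177 104:66/177 106:63/166 108:20/113 110:3/118 112:5/173 114:5/208 116:6/220 118:5/219 120:5/217 122:6/214 124:5/212 126:0/0 128:0/0 130:0/0 132:0/0 134:0/0 136:0/0 138:0/0 140:0/0
x -0.065 z 0.032
-130:66/179 -128:66/178 -126:67/177 -124:67/178 -122:66/179 -120:65/178 -118:67/177 -116:59/179 -114:28/194 -112:9/212 -110:6/220 -108:6/224 -106:6/227 -104:7/230 -102:6/225 -100:5/203 -98:5/162 -96:3/120 -94:4/106 -92:20/108 -90:41/112 -88:53/130 -86:6
[... 158 characters left out ...]
140:5/218 -138:6/219 -136:6/220 -134:6/220 -132:6/221 -130:6/221 -128:6/221 -126:6/222 -124:5/223 -122:5/223 -120:6/223 -118:5/224 -116:5/224 -114:5/224 -112:5/225 -110:5/225 -108:6/225 -106:5/226 -104:6/226 -102:5/226 -100:7/227 -98:7/227 -96:7/227 -94:6/222 -92:5/208 -90:5/183 -88:6/157 -86:11/206 -84:12/249 -82:6/253 -80:6/253 -78:5/253 -76:5/253 -74:5/253 -72:5/253
x -0.112 z 0.032
90:3/254 92:3/254 94:3/254 96:3/254 98:3/254 100:3/254 102:3/254 104:3/254 106:12/241 108:7/143 110:4/167 112:5/204 114:6/218 116:6/220 118:5/219 120:5/219 122:5/217 124:5/216 126:0/0 128:0/0 130:0/0 132:0/0 134:0/0 136:0/0 138:0/0 140:0/0 142:0/0 144:0/0 146:0/0 148:0/0 150:0/0 152:0/0 154:0/0 156:0/0 158:0/0
```

```bash
cat >> h.py <<'E'
def side(save,xs=(-.037,-.031,-.025),z=.033):
    i=camera_info('side');im=cv2.imread(f'pics/{save}_side.png').astype(np.float32);g=im.mean(2)
    for xb in xs:
        ys=np.arange(.07,.125,.002);m=np.array([px(i,np.append(np.array([xb,y])@R+B,z)) for y in ys],np.float32)
        v=cv2.remap(g,m[:,1][:,None].copy(),m[:,0][:,None].copy(),1).ravel()
        print(save,xb,' '.join(f'{y*1000:.0f}:{b:.0f}' for y,b in zip(ys,v)))
E
python3 - <<'E'
from h import *
i=camera_info('side');print(i['mtx'][0][0],[np.round(px(i,np.append(np.array([-.031,y])@R+B,.033)),1) for y in(.08,.09)])
for s in 'jkl': side(s)
E
```

```text
441.2232655946438 [array([310.8, 227.5]), array([314.3, 225.6])]
j -0.037 70:43 72:41 74:41 76:40 78:39 80:38 82:38 84:37 86:38 88:37 90:38 92:34 94:40 96:42 98:51 100:77 102:120 104:161 106:179 108:188 110:189 112:181 114:168 116:160 118:159 120:170 122:183 124:187
j -0.031 70:40 72:41 74:41 76:40 78:39 80:42 82:41 84:41 86:42 88:43 90:45 92:45 94:45 96:60 98:95 100:152 102:195 104:219 106:222 108:221 110:217 112:202 114:171 116:144 118:141 120:161 122:179 124:185
j -0.025 70:45 72:43 74:40 76:39 78:37 80:39 82:36 84:36 86:40 88:42 90:42 92:43 94:50 96:72 98:113 100:169 102:207 104:226 106:229 108:229 110:224 112:207 114:173 116:141 118:146 120:164 122:179 124:187
k -0.037 70:44 72:42 74:39 76:40 78:37 80:38 82:36 84:34 86:37 88:34 90:31 92:42 94:65 96:100 98:143 100:164 102:170 104:168 106:164 108:157 110:155 112:159 114:170 116:180 118:187 120:191 122:188 124:176
k -0.031 70:41 72:45 74:42 76:42 78:43 80:41 82:36 84:33 86:32 88:36 90:52 92:85 94:133 96:175 98:203 100:210 102:212 104:207 106:193 108:168 110:149 112:149 114:166 116:180 118:187 120:191 122:189 124:177
k -0.025 70:45 72:42 74:40 76:42 78:41 80:39 82:36 84:31 86:40 88:48 90:75 92:120 94:177 96:212 98:227 100:227 102:225 104:219 106:202 108:166 110:144 112:147 114:170 116:185 118:188 120:189 122:190 124:179
l -0.037 70:42 72:41 74:42 76:42 78:40 80:35 82:37 84:37 86:30 88:37 90:59 92:100 94:134 96:160 98:171 100:171 102:168 104:162 106:153 108:160 110:170 112:181 114:189 116:193 118:192 120:185 122:163 124:134
l -0.031 70:42 72:45 74:41 76:40 78:40 80:34 82:31 84:32 86:42 88:76 90:127 92:174 94:198 96:207 98:211 100:208 102:196 104:175 106:151 108:152 110:166 112:181 114:189 116:193 118:191 120:181 122:161 124:132
l -0.025 70:44 72:41 74:42 76:41 78:38 80:37 82:34 84:37 86:65 88:119 90:167 92:207 94:219 96:226 98:227 100:223 102:203 104:171 106:142 108:147 110:163 112:179 114:186 116:190 118:190 120:184 122:164 124:136
```

Jaw spacing per squeeze now reads reliably (about 5 mm per tooth, about 6 mm held). The cup edge shows the cushion just at or near contact, so one more full squeeze should land mid-range on any estimate. Release, then squeeze and hold.

>>> arm_command(
  translation=[
    [0,0,0],
    [0,0,0.1],
    [0,0,0.2],
    [0,0,0.3],
    [0,0,0.3],
  ],
  turn=[0,0,0,0,0],
  hand=[0.4,0.2,0.05,0.05,0.05],
)

```text
clock: 19.43
eef_pos: [0.408, 0.2906, 0.0223]
tool_rot: [0.095, 0.995, -0.001, -0.001]
ft_force: [0.1, 0.0, -0.3]
grip_width: 0.0807
```

```bash
python3 -c "
from h import *
meas('m');jaws('m');side('m')"
```

```text
[0.40796473 0.29063871 0.02225968] 0.08069097830681524 [ 0.1  0.  -0.3]
((601.5189208984375, 370.8136901855469), (167.51153564453125, 123.58546447753906), 80.36338806152344)
top heel_face 0.56 [192. 152.] [-0.0024 -0.0025]
top clamp 0.77 [240. 175.] [-0.1162 -0.0943]
top walnut_box 0.96 [192. 154.] [ 0.0021 -0.0053]
side far_face 0.53 [314. 226.] [-0.0283  0.0816]
side clamp 0.92 [272. 284.] [-0.1043 -0.0958]
side walnut_box 0.74 [288. 231.] [-0.0009  0.001 ]
-0.075 far [ 97.9 121. ] heel [-117.3  -91. ]
-0.068 far [ 97.7 121.5] heel [-116.9  -91. ]
-0.061 far [ 97.6 121.4] heel [-111.8  -91.6]
tail [-209.4]
m -0.037 70:47 72:43 74:43 76:40 78:41 80:40 82:35 84:34 86:29 88:33 90:45 92:82 94:122 96:155 98:171 100:178 102:177 104:171 106:159 108:159 110:165 112:174 114:184 116:190 118:192 120:191 122:177 124:153
m -0.031 70:43 72:32 74:41 76:41 78:37 80:37 82:35 84:31 86:34 88:59 90:104 92:158 94:191 96:210 98:217 100:214 102:209 104:194 106:165 108:146 110:153 112:168 114:183 116:189 118:191 120:188 122:176 124:153
m -0.025 70:43 72:45 74:40 76:40 78:40 80:35 82:34 84:36 86:52 88:89 90:140 92:193 94:222 96:229 98:229 100:230 102:221 104:196 106:161 108:137 110:146 112:165 114:182 116:191 118:193 120:192 122:181 124:156
```

>>> arm_command(
  translation=[
    [0,0,0],
    [0,0,-0.1],
    [0,0,-0.2],
    [0,0,-0.3],
    [0,0,-0.3],
  ],
  turn=[0,0,0,0,0],
  hand=[0.2,0.35,0.5,0.55,0.55],
)

```text
clock: 20.35
eef_pos: [0.408, 0.2902, 0.0268]
tool_rot: [0.095, 0.996, -0.001, -0.0]
ft_force: [-3.6, -4.4, 10.3]
grip_width: 0.0391
```

>>> arm_command(
  translation=[
    [0,0,0],
    [0,0,0],
    [0,0,0],
  ],
  turn=[0,0,0],
  hand=[0.55,0.55,0.55],
)

```text
clock: 20.6
eef_pos: [0.408, 0.2903, 0.0268]
tool_rot: [0.095, 0.996, -0.001, -0.0]
ft_force: [-3.7, -4.1, 10.5]
grip_width: 0.039
```

```bash
python3 -c "
from h import *
meas('n');jaws('n');side('n')"
```

```text
[0.4079968  0.29025457 0.02681621] 0.03904649476592523 [-3.7 -4.1 10.5]
((601.908203125, 370.73406982421875), (166.58181762695312, 122.3838119506836), 78.9983139038086)
top far_face 0.67 [124. 296.] [ 0.2759 -0.3539]
top walnut_box 0.72 [191. 152.] [0.0016 0.0021]
side far_face 0.47 [212. 258.] [ 0.0346 -0.2604]
side heel_face 0.68 [275. 309.] [-0.1677 -0.1018]
side clamp 0.92 [268. 287.] [-0.1058 -0.1126]
side walnut_box 0.7 [289. 228.] [0.0036 0.0051]
-0.075 far [ 92.2 115.3] heel [-117.1  -90.9]
-0.068 far [ 91.8 115.7] heel [-117.   -90.8]
-0.061 far [ 92.7 115.8] heel [-111.8  -91.2]
tail [-215.4]
n -0.037 70:40 72:41 74:42 76:40 78:39 80:37 82:37 84:42 86:58 88:93 90:129 92:155 94:164 96:167 98:165 100:157 102:154 104:160 106:170 108:182 110:189 112:191 114:191 116:178 118:158 120:128 122:105 124:91
n -0.031 70:41 72:42 74:41 76:42 78:40 80:37 82:49 84:81 86:133 88:177 90:200 92:208 94:209 96:205 98:194 100:168 102:149 104:146 106:164 108:179 110:188 112:191 114:189 116:180 118:161 120:132 122:104 124:90
n -0.025 70:41 72:42 74:43 76:38 78:32 80:35 82:68 84:122 86:182 88:215 90:228 92:230 94:226 96:222 98:203 100:168 102:146 104:149 106:167 108:180 110:188 112:193 114:193 116:180 118:158 120:133 122:106 124:92
```

```bash
python3 - <<'E'
from h import *
im=lambda s,c:cv2.imread(f'pics/{s}_{c}.png')
# box motion by template matching between f/j and n (inlay top)
for s in 'jklmn':
    t=cv2.cvtColor(im('j','top')[168:212,118:172],6).astype(np.float32);g=cv2.cvtColor(im(s,'top')[168:212,118:172],6).astype(np.float32)
    d=cv2.phaseCorrelate(t,g,cv2.createHanningWindow(t.shape[::-1],cv2.CV_32F));print(s,'px shift (col,row)',np.round(d[0],2),round(d[1],2))
i=camera_info('top');im0=im('n','top').astype(np.float32)
for s in 'kn':
  g=im(s,'top').astype(np.float32).mean(2)
  for xb in(-.04,-.033,-.026):
    ys=np.arange(-.11,-.066,.002);m=np.array([px(i,np.append(np.array([xb,y])@R+B,.02)) for y in ys],np.float32)
    v=cv2.remap(g,m[:,1][:,None].copy(),m[:,0][:,None].copy(),1).ravel();print(s,xb,' '.join(f'{y*1000:.0f}:{b:.0f}' for y,b in zip(ys,v)))
A=cv2.resize(im('n','top')[195:225,165:195],(400,400),interpolation=cv2.INTER_CUBIC)
C=cv2.resize(im('n','side')[295:335,205:245],(400,400),interpolation=cv2.INTER_CUBIC)
cv2.imwrite('pics/n2.png',np.hstack([A,C]))
E
```

```text
j px shift (col,row) [0.  0.5] 1.0
k px shift (col,row) [-0.08  0.47] 0.99
l px shift (col,row) [0.12 0.5 ] 1.02
m px shift (col,row) [0.17 0.63] 0.98
n px shift (col,row) [0.29 0.23] 0.99
k -0.04 -110:119 -108:162 -106:190 -104:205 -102:206 -100:201 -98:195 -96:186 -94:172 -92:157 -90:140 -88:114 -86:82 -84:53 -82:34 -80:33 -78:35 -76:40 -74:41 -72:47 -70:59 -68:76
k -0.033 -110:128 -108:165 -106:197 -104:206 -102:206 -100:200 -98:192 -96:181 -94:173 -92:189 -90:193 -88:176 -86:134 -84:82 -82:47 -80:32 -78:34 -76:37 -74:39 -72:44 -70:58 -68:71
k -0.026 -110:137 -108:171 -106:197 -104:202 -102:197 -100:193 -98:190 -96:184 -94:186 -92:198 -90:219 -88:196 -86:153 -84:91 -82:51 -80:37 -78:37 -76:41 -74:43 -72:47 -70:56 -68:71
n -0.04 -110:111 -108:132 -106:164 -104:196 -102:208 -100:206 -98:201 -96:194 -94:183 -92:162 -90:136 -88:108 -86:84 -84:59 -82:35 -80:34 -78:36 -76:41 -74:43 -72:53 -70:66 -68:80
n -0.033 -110:111 -108:128 -106:170 -104:194 -102:206 -100:206 -98:200 -96:192 -94:183 -92:171 -90:174 -88:175 -86:157 -84:111 -82:70 -80:40 -78:37 -76:38 -74:42 -72:50 -70:66 -68:78
n -0.026 -110:104 -108:133 -106:170 -104:199 -102:205 -100:204 -98:199 -96:191 -94:183 -92:184 -90:209 -88:225 -86:208 -84:159 -82:95 -80:57 -78:37 -76:39 -74:43 -72:51 -70:66 -68:77
```

View pics/n2.png

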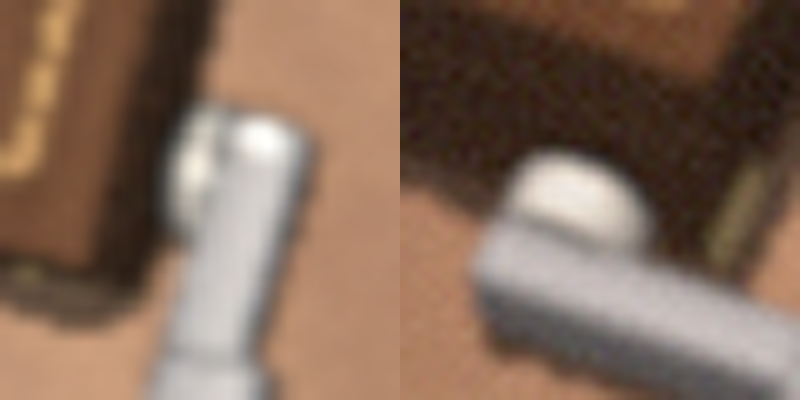

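The crop shows the heel pad (left, at 170,195) against the box end and the far cup (right, at 195,580) close to the other end, with the box hardly moved. As a contact check, I nudge the held clamp 3 mm along +y: the box should follow if both pads grip.

>>> arm_command(
  translation=[
    [0,0.1,0],
    [0,0.2,0],
    [0,0.3,0],
    [0,0.3,0],
    [0,0.3,0],
  ],
  turn=[0,0,0,0,0],
  hand=[0.55,0.55,0.55,0.55,0.55],
)

```text
clock: 21.52
eef_pos: [0.4079, 0.2905, 0.0267]
tool_rot: [0.095, 0.995, -0.004, -0.0]
ft_force: [-4.1, -11.6, 13.8]
grip_width: 0.0396
```

```bash
cat > t.py <<'E'
from h import *
import sys
s=sys.argv[1]; meas(s);jaws(s);side(s,(-.031,-.025))
im=lambda s,c:cv2.imread(f'pics/{s}_{c}.png')
for q in ('n',s):
  for nm,c,sl in (('top','top',np.s_[168:212,118:172]),('side','side',np.s_[245:300,195:255])):
    t=cv2.cvtColor(im('k',c)[sl],6).astype(np.float32);g=cv2.cvtColor(im(q,c)[sl],6).astype(np.float32)
    w=cv2.createHanningWindow(t.shape[::-1],cv2.CV_32F);z=cv2.phaseCorrelate(t,t,w)[0]
    print(q,nm,'px (col,row)',np.round(np.array(cv2.phaseCorrelate(t,g,w)[0])-z,2))
E
python3 t.py p
```

```text
[0.40794705 0.29047663 0.02669933] 0.03961339951723447 [ -4.1 -11.6  13.8]
((601.9867553710938, 370.00006103515625), (165.70269775390625, 122.50775909423828), 78.82532501220703)
top clamp 0.67 [236. 178.] [-0.1038 -0.0997]
top walnut_box 0.8 [192. 154.] [ 0.0006 -0.0063]
side clamp 0.6 [272. 286.] [-0.1085 -0.0989]
side walnut_box 0.87 [289. 226.] [0.0098 0.0067]
-0.075 far [ 92.3 115.2] heel [-117.1  -90.8]
-0.068 far [ 91.7 115.7] heel [-116.8  -90.8]
-0.061 far [ 92.7 115.8] heel [-111.8  -91.3]
tail [-215.4]
p -0.031 70:40 72:42 74:41 76:38 78:36 80:35 82:48 84:84 86:134 88:178 90:201 92:211 94:210 96:204 98:194 100:167 102:143 104:138 106:159 108:180 110:188 112:193 114:189 116:178 118:160 120:132 122:102 124:89
p -0.025 70:45 72:42 74:44 76:40 78:37 80:40 82:72 84:125 86:185 88:214 90:228 92:229 94:225 96:220 98:202 100:163 102:135 104:138 106:162 108:180 110:187 112:190 114:190 116:179 118:158 120:133 122:104 124:91
n top px (col,row) [ 0.34 -0.26]
n side px (col,row) [-0.31 -0.34]
p top px (col,row) [ 0.41 -0.33]
p side px (col,row) [-0.07 -0.36]
```

The clamp didn't move: table friction under the extra down-force resists the push. I ease the vertical load to complete the nudge.

>>> arm_command(
  translation=[
    [0,0,-0.1],
    [0,0,-0.2],
    [0,0,-0.3],
    [0,0,-0.3],
  ],
  turn=[0,0,0,0],
  hand=[0.55,0.55,0.55,0.55],
)

```text
clock: 22.35
eef_pos: [0.4074, 0.2927, 0.0277]
tool_rot: [0.095, 0.995, -0.002, -0.002]
ft_force: [-2.5, -3.3, -4.7]
grip_width: 0.0394
```

```bash
python3 t.py q
```

```text
[0.40735362 0.29273968 0.02765303] 0.03942060902772814 [-2.5 -3.3 -4.7]
((602.0643310546875, 370.72540283203125), (166.2198944091797, 122.55413818359375), 78.41488647460938)
top clamp 0.98 [240. 176.] [-0.1144 -0.0989]
top walnut_box 0.56 [193. 152.] [-0.0033 -0.0007]
side far_face 0.52 [313. 227.] [-0.0277  0.0792]
side heel_face 0.61 [274. 288.] [-0.1179 -0.0838]
side clamp 0.88 [270. 289.] [-0.1134 -0.1087]
side walnut_box 0.78 [287. 228.] [0.0071 0.0011]
-0.075 far [ 92.9 116.9] heel [-116.]
-0.068 far [ 93.8 116.7] heel [-115.4]
-0.061 far [ 93.5 116.7] heel [-110.8  -90.3]
tail [-213.8]
q -0.031 70:42 72:40 74:39 76:39 78:36 80:35 82:41 84:59 86:100 88:147 90:183 92:204 94:205 96:200 98:193 100:176 102:154 104:144 106:156 108:173 110:185 112:189 114:190 116:181 118:166 120:142 122:111 124:95
q -0.025 70:40 72:42 74:41 76:39 78:34 80:27 82:50 84:97 86:155 88:198 90:222 92:228 94:228 96:223 98:206 100:173 102:134 104:128 106:150 108:175 110:185 112:189 114:193 116:184 118:166 120:143 122:112 124:95
n top px (col,row) [ 0.34 -0.26]
n side px (col,row) [-0.31 -0.34]
q top px (col,row) [ 0.07 -0.29]
q side px (col,row) [-0.4  -0.15]
```

The clamp and box moved together (about 1.2 mm and 0.9 mm), so the heel pad is bearing. The cup edge is now 5–6 mm from the far end, so the cushion is roughly half in. I ease the slight lift so the clamp lies flat, keep the squeeze, and hand in.

>>> arm_command(
  translation=[
    [0,0,0.1],
    [0,0,0.15],
    [0,0,0.15],
    [0,0,0.15],
  ],
  turn=[0,0,0,0],
  hand=[0.55,0.55,0.55,0.55],
)

```text
clock: 23.18
eef_pos: [0.4089, 0.2942, 0.0274]
tool_rot: [0.095, 0.995, -0.0, -0.0]
ft_force: [-3.9, -3.2, -3.6]
grip_width: 0.0393
```

```bash
python3 t.py r && python3 -c "
from workcell import *
o=get_obs();print(o['ft_force'],o['grip_width']);print(job_done())"
```

```text
[0.40888496 0.29418563 0.02744406] 0.03926941534246963 [-3.9 -3.2 -3.6]
((603.5379638671875, 372.051513671875), (166.51641845703125, 122.28634643554688), 77.89403533935547)
top clamp 0.6 [237. 175.] [-0.1089 -0.0944]
top walnut_box 0.71 [192. 151.] [-0.0028  0.0035]
side clamp 0.73 [270. 285.] [-0.1042 -0.1035]
side walnut_box 0.57 [287. 229.] [ 0.0051 -0.0004]
-0.075 far [ 95.1 118.2] heel [-114.3]
-0.068 far [ 94.9 118.2] heel [-113.8]
-0.061 far [ 95.7 118.3] heel [-109.3]
tail [-211.4]
r -0.031 70:42 72:42 74:41 76:40 78:43 80:40 82:40 84:42 86:53 88:87 90:131 92:170 94:190 96:195 98:192 100:184 102:171 104:156 106:151 108:165 110:178 112:188 114:191 116:189 118:183 120:166 122:136 124:109
r -0.025 70:40 72:45 74:41 76:39 78:39 80:33 82:36 84:57 86:93 88:149 90:194 92:219 94:224 96:222 98:216 100:203 102:169 104:140 106:136 108:162 110:177 112:186 114:190 116:191 118:181 120:162 122:134 124:109
n top px (col,row) [ 0.34 -0.26]
n side px (col,row) [-0.31 -0.34]
r top px (col,row) [-0.31 -0.8 ]
r side px (col,row) [-0.89  0.02]
[-3.59141248 -2.45950687 -3.69332947] 0.03916055574215846
the job is handed in; nothing more can be done
None
```

The clamp is lying around the front of the walnut box with both pads gripping it. I handed the job in at about 23 s of the 54 s allowed, with the gripper still holding the trigger squeezed home. No verdict is reported.

I carried the clamp over by its bar, set it down around the box, and squeezed the trigger five times, letting it spring back between squeezes. The jaw was never pushed by hand.

**Last checks**
- **Trigger:** the finger opening held steady at 39 mm, the same reading as on earlier full squeezes. Each squeeze brought the far jaw in by about 5 mm, and about 6 mm while held.
- **Heel pad:** when I nudged the held clamp about 1.2 mm along the box's length, the box followed by about 0.9 mm, so that pad is bearing.
- **Cushion:** I estimate it is about half-way in, roughly 6 mm of 12, from the gap between the far jaw's cup and the box end. Camera error is about 2 mm.
- **Box:** it ended about 2–3 mm from where it started, turned about 1°.

**What disagreed or stayed uncertain**
- **Starting bar position:** my estimates ranged from 5 to 15 mm, so the cushion figure rests on the side camera rather than the squeeze count.
- **Vertical force:** the third squeeze reached 43 N at the wrist because the fingers sat too high on the handle. I lowered them, and it stayed under 15 N after that. The failure limit of 40 N is for the arm or gripper body pressing on something. The 43 N came through the fingers, so I can't say how it will be judged.
- **Final hold:** the arm was still lifting slightly, about 4 N of the clamp's 8 N weight. In the last check the clamp and box had slid another 1.5 mm or so together.

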